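# Half-turn the shutter lid on the optical test chamber

## Robot

A 6-joint arm with a two-finger parallel gripper is mounted at the origin on the work surface. World frame = base frame: x ahead of the robot, y to its left, z up, the work surface at z = 0. Lengths are in m, angles in degrees, forces in N, time in s.
With the tool pointing down it reaches from about 0.4 to 0.825 m from the base axis. Payload 7 kg.
Tool frame: the origin (TCP) lies between the finger pads; the fingertips stand 11 mm ahead of it and the grasp point (between the pads) lies 8 mm behind it; z points along the fingers, y is the direction in which the jaws open and shut (so a half turn about z gives the same grasp; the last joint's range is limited). The gripper opens to 88 mm and grips with 3 to 60 N. Pads are 19 mm wide; open, the fingers measure 130 mm over their backs; the gripper's body (78 mm by 193 mm) begins 47 mm behind the grasp point.
Start: joints at [-57.29, 20.546, 0.682, 0, -70.136, -16.507], TCP at [0.188, -0.648, 0.238] pointing down, gripper open.
Joint ranges: [-176.03, 176.03], [-82.01, 121.73], [-58.28, 71.71], [-173.87, 95.51], [-174.79, -0.11], [-173.66, 173.66]. Speed limits (degrees/s): [136.94, 136.94, 172.46, 180, 180, 180].

## Interface

Orientations are given as [roll, pitch, yaw] about the fixed x, y, z axes, in that order (R = Rz(yaw) Ry(pitch) Rx(roll)).
In Python, from plant import r gives the robot as it stands.
- The arm moves only by the shell command python3 -m inch 'ROWS' [OPENING] [FORCE]. ROWS is JSON, a list of rows, each an object of numbers: "x", "y", "z": the shift along the tool's x, y, z as a fraction of full scale; "yaw": the turn about the tool's z as a fraction of full scale. In form: [{"x": .., "y": .., "z": .., "yaw": ..}, ...]. A call has 1 to 5 rows; each row shifts and turns the pose as measured when the row begins, along the tool's axes as they then stand; what a row does not reach is not made up. Full scale, the value 1, is 0.025 m for a shift and 4 degrees for a turn. A row lasts 1/12 s, in which the tool goes at most 41.7 mm and 7.16 degrees, less where a joint would pass 70% of its speed; a pose out of reach is approached as far as the arm can. A call with a number of a shift or a turn outside -1 to 1 is refused whole. A call with a gripper value outside its range is refused whole. OPENING is the opening, from -1 (shut) to 1 (fully open), set as the call begins (- or left out, the last holds). The fingers move at their own pace and stop on an object; FORCE is the grip in N (left out, the last holds). Time passes only in rows, so rows that do not move let the fingers close. It gives the time, the measured TCP pose, the force and the opening at its end, in the units of the state.
- r.get_state(): the state, without advancing time (a new reading comes with each control period).
- r.capture(name): name is "side" or "top" or "wrist"; returns (picture, depth): 420x560x3 uint8, red, green, blue; 420x560 float32, m along the optical axis (not along the pixel's ray), 0 where there is no reading.
- r.camera_info(name): a dict with "mtx" (3x3 intrinsics, pixels), "pose" (4x4, takes a point from camera to world coordinates). Camera axes: x right, y down, z forward; pixel columns grow to the right and rows downward; lengths in m; the calibration is good to about 2 mm. The wrist camera is an equidistant fisheye: a pixel r from the principal point sees the ray r / f radians off the axis. A picture is of the moment at which its call begins: read the wrist's pose just before it. camera_info takes no time and is no camera call; for the wrist camera it gives the pose at the moment of the call.
- r.close_job(): hands the job in, once; it reports no verdict.
The state is a dict: "time_s": time; "joints": joint angles; "qd": joint speeds; "joint_torque": joint torques, N m; "tcp_pos": TCP position; "eef_rot": TCP orientation; "contact_force": force on the tool from outside, world axes, zero at the start; "moment": the same for the moment, N m; "gripper_width": finger opening in m.
Only numpy, scipy, OpenCV 4.12 (cv2) and the standard library are available. Lean on these libraries where they do the work, as an engineer would, in place of code of your own. Each camera call takes 0.05 s, during which the arm holds its last target. There are 200 camera calls.

## Task

Pull the drawer of the small grey bench unit out to its stop and leave it open, take out the black bayonet lid and put it into the round mouth on top of the test chamber, its two lugs down through the two slots until the flange sits on the chamber. Then turn it clockwise (seen from above) half way to the lock, that is about 45 degrees, to the long mark on the chamber; do not go on to where it clicks at 90 degrees. A spring wants to turn it back, so finish still gripping the lid and holding it there, and leave the other things on the bench alone.

Things in the scene. Friction and masses are not known exactly. Their poses are not given: they have to be found in the camera images.
- cab_drawer0 (a joint): opening of the drawer in m: 0 shut, 0.1496 at its stop. It runs out along minus the x axis of the handle's frame, with about 1 N of friction, and stays where left. It may start up to 10 mm open.
- cab_drawer0_handle (a point): centre of the drawer's level steel bar handle, 100 mm long (this frame's y), 11 mm thick, 57 mm above the table, 35 mm in front of the drawer front (about 30 mm free behind the bar). x points level into the unit, away from the robot's side; z up. The unit's top is 38 mm above the bar's centre.
- cab: fixed grey bench drawer unit, 220 (x) by 200 (y) by 95 mm high, one drawer to its front (-x); origin: centre of its underside. The drawer is a plywood tray, 158 mm wide inside, walls to 73 mm and inner floor 22 mm above the table; at the stop about 140 mm of its length is uncovered.
- lid: black bayonet lid, about 120 g, standing in the drawer. Origin: centre of its underside, z up. Plug 35 mm wide to z=14 mm, foot bevelled 2.5 mm; at its foot two lugs on +x and -x, 8 mm wide, 5 high, to 27 mm from the axis; flange 66 mm wide, z=14 to 20; on it an aluminium grip bar 40 mm long (x), 12 wide (y), z=20 to 47. Same after half a turn. White ticks show the lug line.
- mouth (a point): centre of the chamber's mouth, in its top face, 75 mm above the table; z up. A 39 mm round hole with two slots along +x and -x, 12 mm wide, to 30 mm from the axis. The lid enters with its x along this x (either way round); fully in, its flange rests on the top face, its origin 14 mm below the mouth; it can then turn only clockwise from above, with 3 mm of axial play.
- chamber: fixed grey block, aluminium top, 90 x 90 mm, 75 mm high, on a 130 mm square base plate 12 mm thick; round ports on +y and -y to 57 mm from the axis. Origin under its centre. Marks on top, on both sides: short line at the slots (x), long line 45 degrees clockwise (half way), double line at 90 (lock). From about 55 degrees sprung balls resist; at 90 they snap behind the lugs (click).
- shutter (a joint): angle in rad of the sprung shutter inside the chamber, pushed round by the lugs: 0 at rest, growing as the lid turns clockwise; after about 5 degrees of free play it follows the lid: about 0.69 with the lid at 45 degrees, about 1.5 at the lock. Its spring turns the lid back with 0.04 N m at first, 0.1 N m at half way.
- mirror_mount: bystander: mirror in a black square mount on a small base, 40 x 50 x 75 mm; origin under its base.
- lens_tube: bystander: black lens tube standing upright, 31 mm in diameter, 50 mm high; origin under its base.
- driver: bystander: screwdriver 160 mm long lying on the table; origin at its underside.

How it is judged:
By the outcome, as a careful person would: the job done as asked, in the order asked, and still so for the second after the job is handed in, while the arm keeps its last pose, push and grip.
It also fails if it takes over 54 s, if anything falls off the work surface, if the arm or the gripper's body presses on something with over 40 N, if the wrist force passes 120 N, or if a joint passes its speed limit or range.

## Working session

There is one attempt and no reset: what is moved stays moved. The work goes in short steps, Python scripts to look and compute and a shell command to move; the robot and the scene stay as the last step left them, time stands still between calls to the robot, and variables do not carry over. Pictures are saved under pics/ and viewed, about 8 in all and at most 12, crops included, and the job is handed in when it is done.

```bash
ls; mkdir -p pics; cat > h.py <<'E'
import numpy as np, cv2
from plant import r
from scipy.spatial.transform import Rotation as R
def snap(cam,name):
    info=r.camera_info(cam); rgb,d=r.capture(cam)
    np.savez(f'pics/{name}.npz',rgb=rgb,d=d,mtx=info['mtx'],pose=info['pose'])
    cv2.imwrite(f'pics/{name}.png',rgb[:,:,::-1]); return rgb,d
def pts(name,uv,z=None):
    f=np.load(f'pics/{name}.npz');K=f['mtx'];T=f['pose'];out=[]
    for u,v in uv:
        ray=np.array([(u-K[0,2])/K[0,0],(v-K[1,2])/K[1,1],1])
        if z is None: dd=float(f['d'][int(v),int(u)])
        else: dd=(z-T[2,3])/(T[:3,:3]@ray)[2]
        out.append(T[:3,:3]@(ray*dd)+T[:3,3])
    return np.array(out)
E
python3 - <<'E'
from h import *
snap('top','t0');snap('side','s0')
import cv2
a=cv2.imread('pics/t0.png');cv2.imwrite('pics/t0b.png',cv2.resize(a,(800,600)))
print(r.camera_info('top'));print(r.get_state())
E
```

```text
pics
{'mtx': array([[473.23421024,   0.        , 264.31667779],
       [  0.        , 473.23421024, 207.01407217],
       [  0.        ,   0.        ,   1.        ]]), 'pose': array([[-0.14010141, -0.96935833,  0.20178213,  0.35219691],
       [-0.99013159,  0.13784393, -0.02526821, -0.07708667],
       [-0.0033205 , -0.20333097, -0.97910443,  1.26901043],
       [ 0.        ,  0.        ,  0.        ,  1.        ]])}
{'time_s': 0.1, 'joints': array([-5.72906703e+01,  2.05850592e+01,  6.38613396e-01, -1.61685392e-02,
       -7.01366686e+01, -1.65064429e+01]), 'qd': array([ 0.03108893, -0.14889085,  0.14823757,  0.0865346 , -0.00419538,
        0.11156019]), 'joint_torque': array([-1.09049433e-03, -5.84160948e+01,  2.93750453e+01,  7.01544866e+00,
        1.02289821e-02, -1.69371827e-05]), 'tcp_pos': array([ 0.18819137, -0.64779009,  0.23674384]), 'eef_rot': array([ 1.79915992e+02, -9.04265258e-03, -1.63802611e+02]), 'contact_force': array([0.23476051, 0.40234486, 0.08518265]), 'moment': array([-0.03999935, -0.03401398, -0.02611898]), 'gripper_width': 0.08726463791425829}
```

View pics/t0b.png

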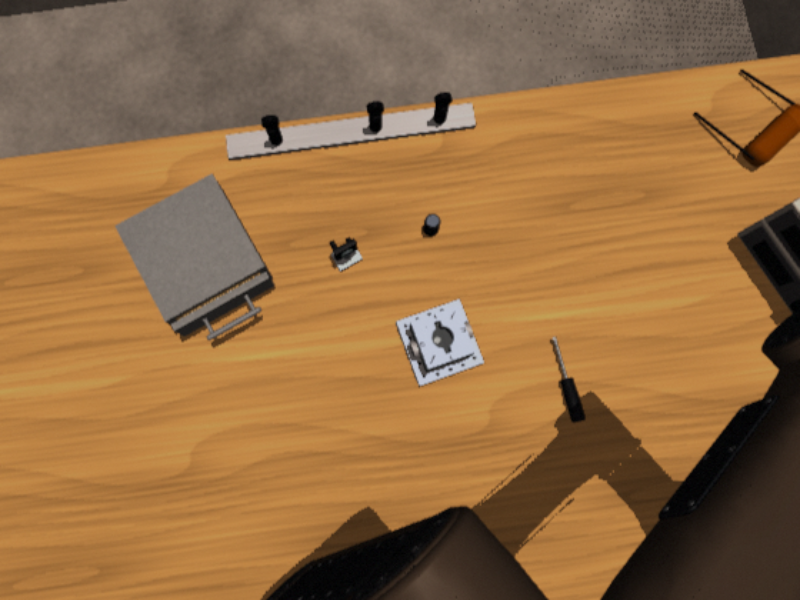

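The top view shows the cabinet at upper left, with its handle bar from about (210,336) to (261,310). The chamber is near (441,338), the mirror mount (345,253), the lens tube (432,224) and the screwdriver (568,380). Next I'll enlarge the handle and the chamber.

```bash
python3 - <<'E'
from h import *
a=cv2.imread('pics/t0.png')
c1=cv2.resize(a[205:245,120:200],(800,400)[0:2] and (640,320),interpolation=cv2.INTER_CUBIC)  # x8
c2=cv2.resize(a[205:275,272:345],(292,280),interpolation=cv2.INTER_CUBIC) #x4
c2=cv2.resize(a[215:255,285:335],(400,280)[:2] and (350,280),interpolation=cv2.INTER_CUBIC) #x7
o=np.zeros((600,640,3),np.uint8);o[:320]=c1;o[320:,:350]=c2
cv2.imwrite('pics/c.png',o)
s=1/1.4286
print(pts('t0',[(210*s,336*s),(261*s,310*s)],.057))
print(pts('t0',[(117*s,227*s),(212*s,176*s),(270*s,270*s),(173*s,325*s)],.095))
print(pts('t0',[(441*s,338*s)],.075))
E
```

```text
[[0.57099395 0.20242786 0.057     ]
 [0.60561864 0.10593276 0.057     ]]
[[0.78683039 0.34287041 0.095     ]
 [0.86027052 0.16319337 0.095     ]
 [0.66780448 0.07658128 0.095     ]
 [0.59276726 0.25641617 0.095     ]]
[[ 0.50630466 -0.20886916  0.075     ]]
```

View pics/c.png

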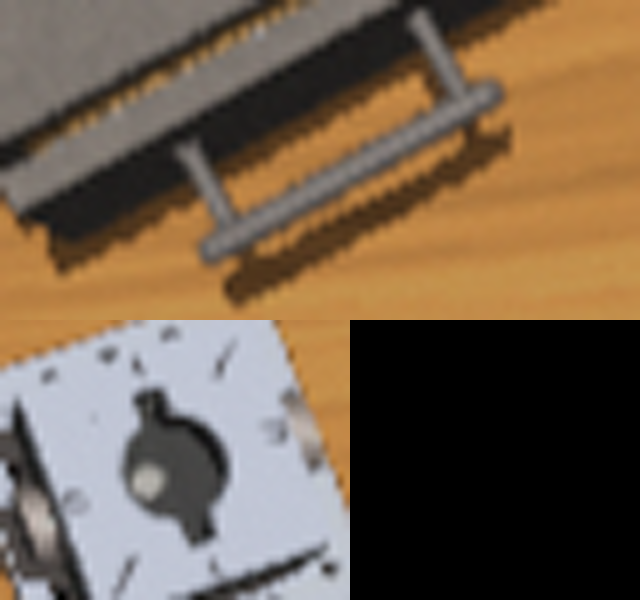

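```bash
python3 - <<'E'
from h import *
h=pts('t0',[((x+.5)/8-.5+120,(y+.5)/8-.5+205) for x,y in [(207,248),(493,94)]],.057)
d=h[0]-h[1];print(h,h.mean(0),np.linalg.norm(d),'x-axis yaw',np.degrees(np.arctan2(d[1],d[0]))-90)
m=pts('t0',[((x+.5)/7-.5+285,(y-320+.5)/7-.5+215) for x,y in [(150,392),(203,542),(176,466),(137,362),(215,568),(225,358),(125,573)]],.075)
print(m)
for i,j in [(0,1),(3,4),(5,6)]:
  d=m[i]-m[j];print(np.linalg.norm(d),np.degrees(np.arctan2(d[1],d[0])),(m[i]+m[j])/2)
E
```

```text
[[0.57060612 0.20650989 0.057     ]
 [0.60797434 0.10963823 0.057     ]] [0.58929023 0.15807406 0.057     ] 0.10382919611634543 x-axis yaw 21.094109620525273
[[ 0.53714481 -0.20686308  0.075     ]
 [ 0.48013672 -0.21716135  0.075     ]
 [ 0.50889524 -0.21191483  0.075     ]
 [ 0.54879852 -0.20391113  0.075     ]
 [ 0.47022021 -0.21993266  0.075     ]
 [ 0.54573743 -0.2360155   0.075     ]
 [ 0.47299764 -0.18747363  0.075     ]]
0.057930789106542244 10.239802640003333 [ 0.50864076 -0.21201222  0.075     ]
0.08019501442920239 11.524216014367237 [ 0.50950936 -0.21192189  0.075     ]
0.08744935809425108 -33.71660706767524 [ 0.50936753 -0.21174457  0.075     ]
```

Mouth is about (0.509, -0.212) with x-yaw 11.3°. The handle is about (0.589, 0.158) with x-yaw 21.5°. I'll turn the tool first so its y lies along the handle's x (tool yaw -68.5).

```bash
cat >> h.py <<'E'
def go(x,y,z,yaw):
    s=r.get_state();p=s['tcp_pos'];w=np.radians(s['eef_rot'][2]);d=np.array([x,y,z])-p
    tx=d[0]*np.cos(w)+d[1]*np.sin(w);ty=d[0]*np.sin(w)-d[1]*np.cos(w)
    dy=(yaw-s['eef_rot'][2]+180)%360-180
    print('t',round(s['time_s'],2),'tcp',p.round(4),'rpy',s['eef_rot'].round(2),'F',s['contact_force'].round(1),'w',round(s['gripper_width'],4))
    print('rows to go: x %.2f y %.2f z %.2f yaw(tool) %.2f'%(tx/.025,ty/.025,-d[2]/.025,-dy/4))
E
python3 -m inch '[{"yaw":-1},{"yaw":-1},{"yaw":-1},{"yaw":-1},{"yaw":-1}]' -0.45
python3 -c "from h import *;go(.587,.157,.2,-68.5)"
```

```text
t 0.1 tcp [ 0.1882 -0.6478  0.2367] rpy [ 1.7992e+02 -1.0000e-02 -1.6380e+02] F [0.2 0.4 0.1] w 0.0873
rows to go: x -24.30 y 26.46 z 1.47 yaw(tool) -23.83validation failed for argument at $[0]...
```

```bash

python3 -m inch '[{"x":0,"y":0,"z":0,"yaw":-1},{"x":0,"y":0,"z":0,"yaw":-1},{"x":0,"y":0,"z":0,"yaw":-1},{"x":0,"y":0,"z":0,"yaw":-1},{"x":0,"y":0,"z":0,"yaw":-1}]' -0.45
python3 -c "from h import *;go(.587,.157,.2,-68.5)"
```

```text
time_s: 0.52
tcp_pos: [0.1878, -0.6465, 0.2338]
eef_rot: [179.6, 0.1, -143.1]
contact_force: [-1.1, -0.0, -0.3]
gripper_width: 0.0598
t 0.52 tcp [ 0.1878 -0.6465  0.2338] rpy [ 1.7963e+02  1.0000e-01 -1.4310e+02] F [-1.1 -0.  -0.3] w 0.0598
rows to go: x -32.07 y 16.11 z 1.35 yaw(tool) -18.65
```

```bash

python3 -m inch '[{"x":-0.9,"y":0.3,"z":0,"yaw":-1},{"x":-0.9,"y":0.3,"z":0,"yaw":-1},{"x":-0.9,"y":0.3,"z":0,"yaw":-1},{"x":-0.9,"y":0.2,"z":0,"yaw":-1},{"x":-0.9,"y":0.2,"z":0,"yaw":-1}]' >/dev/null
python3 -m inch '[{"x":-1,"y":0.1,"z":0,"yaw":-1},{"x":-1,"y":0.1,"z":0,"yaw":-1},{"x":-1,"y":0,"z":0,"yaw":-1},{"x":-1,"y":0,"z":0,"yaw":-1},{"x":-1,"y":0,"z":0,"yaw":-1}]'
python3 -m inch '[{"x":-0.9,"y":-0.2,"z":0,"yaw":-1},{"x":-0.9,"y":-0.3,"z":0,"yaw":-1},{"x":-0.9,"y":-0.4,"z":0,"yaw":-1},{"x":-0.9,"y":-0.4,"z":0,"yaw":-1},{"x":-0.9,"y":-0.4,"z":0,"yaw":-1}]' >/dev/null
python3 -c "from h import *;go(.587,.157,.2,-68.5)"
```

```text
time_s: 1.35
tcp_pos: [0.29, -0.4199, 0.2282]
eef_rot: [179.3, 0.7, -101.4]
contact_force: [1.4, -0.4, 0.2]
gripper_width: 0.0244
t 1.77 tcp [ 0.3383 -0.3028  0.2283] rpy [179.53   1.07 -80.45] F [ 0.8  1.1 -0.3] w 0.0242
rows to go: x -16.49 y -12.86 z 1.13 yaw(tool) -2.99
```

```bash

python3 -m inch '[{"x":-1,"y":-0.6,"z":0,"yaw":-1},{"x":-1,"y":-0.6,"z":0,"yaw":-1},{"x":-1,"y":-0.7,"z":0,"yaw":-1},{"x":-1,"y":-0.8,"z":0,"yaw":0},{"x":-1,"y":-0.8,"z":0,"yaw":0}]' >/dev/null
python3 -m inch '[{"x":-1,"y":-0.8,"z":0,"yaw":0},{"x":-1,"y":-0.8,"z":0,"yaw":0},{"x":-1,"y":-0.8,"z":0,"yaw":0},{"x":-1,"y":-0.8,"z":0,"yaw":0},{"x":-1,"y":-0.8,"z":0,"yaw":0}]' >/dev/null
python3 -c "from h import *;go(.587,.157,.2,-68.5)"
```

```text
t 2.6 tcp [0.4284 0.0108 0.2319] rpy [179.79   1.25 -67.65] F [ 0.4 -0.5 -0.5] w 0.0239
rows to go: x -3.00 y -8.09 z 1.28 yaw(tool) 0.21
```

```bash

python3 -m inch '[{"x":-0.6,"y":-1,"z":0.2,"yaw":0.1},{"x":-0.6,"y":-1,"z":0.2,"yaw":0.1},{"x":-0.6,"y":-1,"z":0.2,"yaw":0},{"x":-0.6,"y":-1,"z":0.2,"yaw":0},{"x":-0.4,"y":-1,"z":0.2,"yaw":0}]' >/dev/null
python3 -m inch '[{"x":-0.2,"y":-1,"z":0.2,"yaw":0},{"x":0,"y":-0.8,"z":0.2,"yaw":0},{"x":0,"y":-0.5,"z":0,"yaw":0},{"x":0,"y":0,"z":0,"yaw":0}]' >/dev/null
python3 - <<'E'
from h import *
go(.587,.157,.053,-68.5)
snap('wrist','w1');print(r.camera_info('wrist'))
E
```

```text
t 3.35 tcp [0.574  0.1638 0.1943] rpy [179.73   1.29 -67.97] F [0.1 0.5 1.2] w 0.0243
rows to go: x 0.45 y -0.38 z 5.65 yaw(tool) 0.13
{'mtx': array([[325.1922621 ,   0.        , 277.91403163],
       [  0.        , 325.1922621 , 209.75797865],
       [  0.        ,   0.        ,   1.        ]]), 'pose': array([[-0.92711435, -0.35506744, -0.11994203,  0.6043844 ],
       [-0.37472745,  0.88351983,  0.28101965,  0.08920456],
       [ 0.00619023,  0.30548292, -0.95217743,  0.33962405],
       [ 0.        ,  0.        ,  0.        ,  1.        ]])}
```

View pics/w1.png

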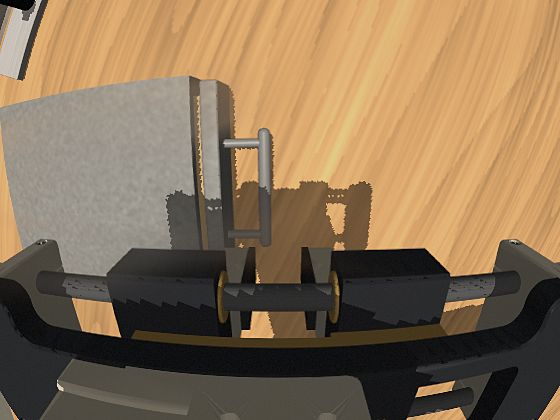

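The wrist view shows the bar upright in the image, from (265,129) to (264,245), with the fingers straddling columns 245–315.

```bash
cat >> h.py <<'E'
def fpts(name,uv,z):
    f=np.load(f'pics/{name}.npz');K=f['mtx'];T=f['pose'];out=[]
    for u,v in uv:
        a=np.array([u-K[0,2],v-K[1,2]])/K[0,0];th=np.linalg.norm(a);
        ray=np.r_[a/th*np.sin(th),np.cos(th)];ray=T[:3,:3]@ray
        out.append(T[:3,3]+ray*(z-T[2,3])/ray[2])
    return np.array(out)
E
python3 - <<'E'
from h import *
h=fpts('w1',[(265,130),(264,244)],.057);d=h[1]-h[0]
print(h,h.mean(0),np.linalg.norm(d),np.degrees(np.arctan2(d[1],d[0]))-90)
d=fpts('w1',[(231,85),(234,247)],.073);print(d, np.degrees(np.arctan2(*(d[1]-d[0])[1::-1]))-90)
E
```

```text
[[0.60760411 0.11042673 0.057     ]
 [0.56957259 0.2098961  0.057     ]] [0.58858835 0.16016142 0.057     ] 0.1064920285504438 20.92405692410118
[[0.6469891  0.08463004 0.073     ]
 [0.59568844 0.21619098 0.073     ]] 21.30271764898103
```

```bash

python3 -m inch '[{"x":0.3,"y":-0.4,"z":1,"yaw":0.25},{"x":0,"y":-0.1,"z":1,"yaw":0},{"x":0,"y":0,"z":1,"yaw":0},{"x":0,"y":0,"z":0,"yaw":0}]' >/dev/null
python3 -c "from h import *;go(.5875,.158,.053,-69)"
```

```text
t 3.73 tcp [0.5849 0.1614 0.1182] rpy [179.79   1.36 -69.1 ] F [-1.3  0.1 -0.3] w 0.0238
rows to go: x 0.16 y -0.05 z 2.61 yaw(tool) -0.03
```

```bash

python3 -m inch '[{"x":0.2,"y":-0.05,"z":0.5,"yaw":0},{"x":0,"y":0,"z":0.7,"yaw":0},{"x":0,"y":0,"z":0.6,"yaw":0},{"x":0,"y":0,"z":0.6,"yaw":0},{"x":0,"y":0,"z":0.2,"yaw":0}]'
python3 -c "from h import *;go(.5875,.158,.053,-69)"
```

```text
time_s: 4.15
tcp_pos: [0.5863, 0.157, 0.0582]
eef_rot: [-180.0, 1.4, -69.1]
contact_force: [-0.7, -0.8, 0.6]
gripper_width: 0.0242
t 4.15 tcp [0.5863 0.157  0.0582] rpy [-179.96    1.35  -69.09] F [-0.7 -0.8  0.6] w 0.0242
rows to go: x -0.02 y -0.06 z 0.21 yaw(tool) -0.02
```

Now close on the bar.

```bash

python3 -m inch '[{"x":0,"y":-0.05,"z":0.2,"yaw":0},{"x":0,"y":0,"z":0,"yaw":0},{"x":0,"y":0,"z":0,"yaw":0},{"x":0,"y":0,"z":0,"yaw":0}]' -1 20
python3 -c "from h import *;go(.5875,.158,.053,-69)"
```

```text
time_s: 4.48
tcp_pos: [0.5871, 0.1573, 0.0556]
eef_rot: [-179.9, 1.4, -69.1]
contact_force: [1.2, -0.4, -13.3]
gripper_width: 0.0103
t 4.48 tcp [0.5871 0.1573 0.0556] rpy [-179.91    1.36  -69.08] F [  1.2  -0.4 -13.3] w 0.0103
rows to go: x -0.02 y -0.03 z 0.11 yaw(tool) -0.02
```

```bash

python3 -m inch '[{"x":0,"y":0.3,"z":0,"yaw":0},{"x":0,"y":0.6,"z":0,"yaw":0},{"x":0,"y":0.8,"z":0,"yaw":0},{"x":0,"y":0.8,"z":0,"yaw":0},{"x":0,"y":0.8,"z":0,"yaw":0}]'
python3 -c "from h import *;go(.4475,.104,.055,-69)"
```

```text
time_s: 4.9
tcp_pos: [0.5112, 0.1261, 0.0555]
eef_rot: [-179.8, 1.2, -69.0]
contact_force: [2.9, -2.1, -7.2]
gripper_width: 0.0105
t 4.9 tcp [0.5112 0.1261 0.0555] rpy [-179.78    1.21  -69.04] F [ 2.9 -2.1 -7.2] w 0.0105
rows to go: x -0.09 y 2.70 z 0.02 yaw(tool) -0.01
```

```bash

python3 -m inch '[{"x":0,"y":0.7,"z":0,"yaw":0},{"x":0,"y":0.7,"z":0,"yaw":0},{"x":0,"y":0.5,"z":0,"yaw":0},{"x":0,"y":0.3,"z":0,"yaw":0},{"x":0,"y":0.3,"z":0,"yaw":0}]'
python3 -m inch '[{"x":0,"y":0.3,"z":0,"yaw":0},{"x":0,"y":0.3,"z":0,"yaw":0},{"x":0,"y":0.3,"z":0,"yaw":0}]'
python3 -c "from h import *;go(.4475,.104,.055,-69)"
```

```text
time_s: 5.32
tcp_pos: [0.4538, 0.1038, 0.0576]
eef_rot: [-178.9, 1.3, -68.9]
contact_force: [38.9, 6.7, -32.9]
gripper_width: 0.0104
time_s: 5.57
tcp_pos: [0.4525, 0.1068, 0.0622]
eef_rot: [-176.5, 1.5, -68.5]
contact_force: [26.1, 0.6, -30.1]
gripper_width: 0.0106
t 5.57 tcp [0.4525 0.1068 0.0622] rpy [-176.47    1.54  -68.49] F [ 26.1   0.6 -30.1] w 0.0106
rows to go: x 0.03 y 0.23 z 0.29 yaw(tool) 0.13
```

The drawer is at its stop: travel is about 150 mm and the force rises to 39 N. Releasing.

```bash

python3 -m inch '[{"x":0,"y":0,"z":0,"yaw":0},{"x":0,"y":0,"z":0,"yaw":0},{"x":0,"y":0,"z":0,"yaw":0}]' -0.5
python3 -m inch '[{"x":0,"y":0,"z":-0.6,"yaw":0},{"x":0,"y":0,"z":-1,"yaw":0},{"x":0,"y":0,"z":-1,"yaw":0},{"x":0,"y":0,"z":-1,"yaw":0},{"x":0,"y":0,"z":-1,"yaw":0}]'
python3 -m inch '[{"x":0,"y":0,"z":-1,"yaw":0},{"x":0,"y":0,"z":-0.5,"yaw":0},{"x":0,"y":0,"z":0,"yaw":0}]' 1
python3 - <<'E'
from h import *
go(.5,.12,.2,-69)
a,_=snap('wrist','w2');b,_=snap('top','t2')
T=np.load('pics/t2.npz')
b=b[130:250,80:240]
o=np.zeros((600,560,3),np.uint8);o[:420]=a;o[420:,:240]=cv2.resize(b,(240,180))
cv2.imwrite('pics/w2.png',o[:,:,::-1])
E
```

```text
time_s: 5.82
tcp_pos: [0.4555, 0.1087, 0.0647]
eef_rot: [-176.0, 1.6, -68.4]
contact_force: [0.5, -0.5, -0.0]
gripper_width: 0.0207
time_s: 6.23
tcp_pos: [0.4458, 0.1008, 0.1806]
eef_rot: [-176.7, 1.5, -68.5]
contact_force: [0.1, 0.7, 0.3]
gripper_width: 0.022
time_s: 6.48
tcp_pos: [0.4454, 0.0995, 0.2271]
eef_rot: [-176.2, 1.5, -68.4]
contact_force: [0.6, 0.6, 0.6]
gripper_width: 0.0366
t 6.48 tcp [0.4454 0.0995 0.2271] rpy [-176.16    1.55  -68.41] F [0.6 0.6 0.6] w 0.0366
rows to go: x 0.04 y -2.33 z 1.08 yaw(tool) 0.15
```

View pics/w2.png

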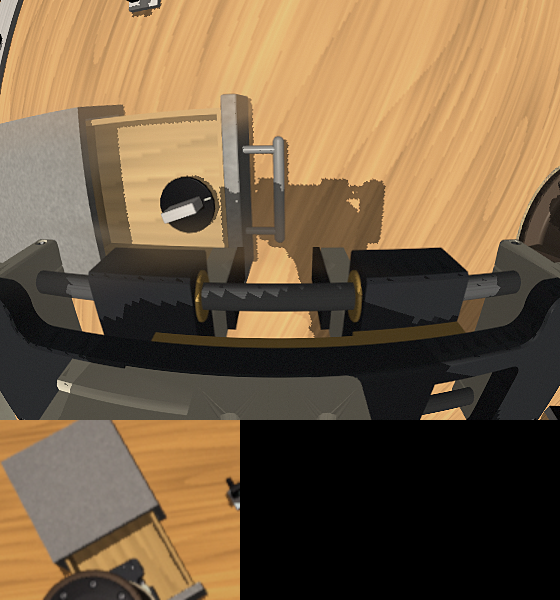

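The drawer is open. The lid is near the front: flange centre about (187,204), with the grip bar running from (163,216) to (206,198). I'll enlarge it for accuracy.

```bash
python3 - <<'E'
from h import *
h=fpts('w2',[(279,140),(279,238)],.057);print('handle',h.mean(0))
c=fpts('w2',[(187,204)],.042);print(c)
a=np.load('pics/w2.npz')['rgb'][165:240,140:240]
cv2.imwrite('pics/w2c.png',cv2.resize(a,(800,600),interpolation=cv2.INTER_CUBIC)[:,:,::-1])
E
```

```text
handle [0.45496573 0.10514451 0.057     ]
[[0.54399395 0.16196661 0.042     ]]
```

View pics/w2c.png

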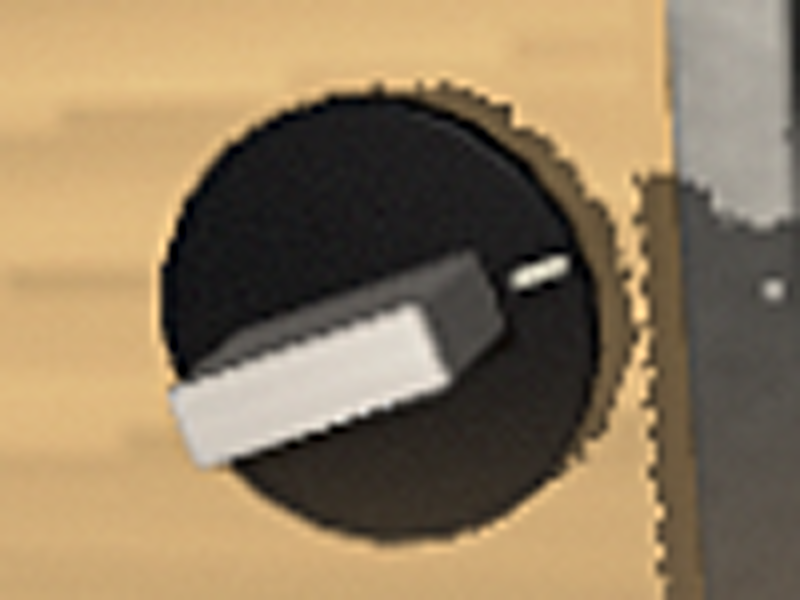

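```bash
python3 - <<'E'
from h import *
P=lambda l:[((x+.5)/8-.5+140,(y+.5)/8-.5+165) for x,y in l]
c=fpts('w2',P([(170,392),(415,305),(450,383),(205,467)]),.069);print(c,c.mean(0))
for i,j in [(0,1),(3,2),(0,3),(1,2)]:
  d=c[j]-c[i];print(np.linalg.norm(d),np.degrees(np.arctan2(d[1],d[0])))
th=None
f=fpts('w2',P([(162,300),(600,320),(375,92),(400,545)]),.042);print(f,f.mean(0))
print('axes lens',np.linalg.norm(f[0]-f[1]),np.linalg.norm(f[2]-f[3]))
t=fpts('w2',P([(541,272)]),.042);d=t[0]-f.mean(0);print(np.degrees(np.arctan2(d[1],d[0])))
w=fpts('w2',P([(670,0),(705,600)]),.022);print(w)
E
```

```text
[[0.56252254 0.17214034 0.069     ]
 [0.53358016 0.14720634 0.069     ]
 [0.52613816 0.15542659 0.069     ]
 [0.5550625  0.1804339  0.069     ]] [0.54432584 0.16380179 0.069     ]
0.038201646824452797 -139.25494451668828
0.038235883540503564 -139.15407627546065
0.011155055936341543 131.97135739362818
0.011088546393305698 132.15535986241875
[[0.57579991 0.17260495 0.042     ]
 [0.51404528 0.15025594 0.042     ]
 [0.55392149 0.13167516 0.042     ]
 [0.53149447 0.19406083 0.042     ]] [0.54381529 0.16214922 0.042     ]
axes lens 0.06567429606944931 0.06629437453101718
-142.5708458063421
[[0.52240124 0.10982235 0.022     ]
 [0.48849775 0.19370116 0.022     ]]
```

Lid centre is about (0.544, 0.163) with x-yaw about 40.8°, so the grasp wants tool yaw -139.2 and a TCP height of about 0.056.

```bash

python3 -m inch '[{"x":0,"y":-0.6,"z":0,"yaw":1},{"x":0,"y":-0.6,"z":0,"yaw":1},{"x":0,"y":-0.6,"z":0,"yaw":1},{"x":0,"y":-0.6,"z":0,"yaw":1},{"x":0,"y":-0.6,"z":0,"yaw":1}]' -0.2 > /dev/null
python3 -m inch '[{"x":0,"y":0,"z":0,"yaw":1},{"x":0,"y":0,"z":0,"yaw":1},{"x":0,"y":0,"z":0,"yaw":1},{"x":0,"y":0,"z":0,"yaw":1},{"x":0,"y":0,"z":0,"yaw":1}]' >/dev/null
python3 -m inch '[{"x":0,"y":0,"z":0.6,"yaw":1},{"x":0,"y":0,"z":0.6,"yaw":1},{"x":0,"y":0,"z":0.6,"yaw":1},{"x":0,"y":0,"z":0.6,"yaw":1},{"x":0,"y":0,"z":0.6,"yaw":1}]' 
python3 -c "from h import *;go(.544,.163,.13,-139.2);print(R.from_euler('xyz',r.get_state()['eef_rot'],degrees=True).as_matrix()[:,2])"
```

```text
time_s: 7.83
tcp_pos: [0.5132, 0.116, 0.1314]
eef_rot: [179.6, 2.3, -131.4]
contact_force: [-0.3, 0.5, -0.2]
gripper_width: 0.035
t 7.83 tcp [0.5132 0.116  0.1314] rpy [ 179.55    2.34 -131.44] F [-0.3  0.5 -0.2] w 0.035
rows to go: x -2.22 y 0.32 z 0.06 yaw(tool) 1.94
[ 0.02109606  0.03572499 -0.99913897]
```

```bash

python3 -m inch '[{"x":-0.7,"y":0.1,"z":0,"yaw":1},{"x":-0.8,"y":0.3,"z":0,"yaw":0.95},{"x":-0.7,"y":0.15,"z":0,"yaw":0},{"x":0,"y":0,"z":0,"yaw":0}]' >/dev/null
python3 - <<'E'
from h import *
go(.544,.163,.056,-139.2)
a,_=snap('wrist','w3');cv2.imwrite('pics/w3c.png',cv2.resize(a[120:340,140:420],(784,616),interpolation=cv2.INTER_CUBIC)[:600,:,::-1])
E
```

```text
t 8.17 tcp [0.5373 0.162  0.1223] rpy [ 178.99    1.17 -140.12] F [ 2.  -0.1  2. ] w 0.0353
rows to go: x -0.23 y -0.14 z 2.65 yaw(tool) -0.23
```

View pics/w3c.png

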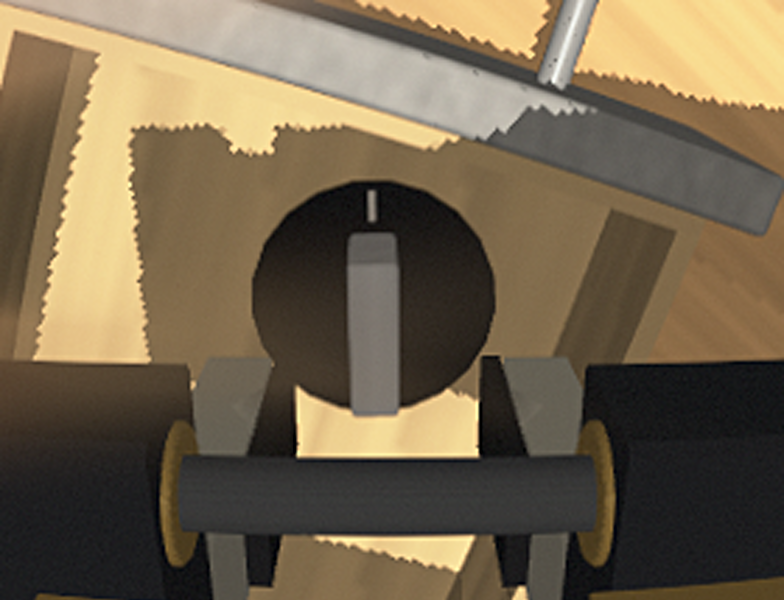

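The bar is vertical in the crop at column about 373, against a finger centre of about 386. That agrees with the -3.5 mm y correction. Descending.

```bash

python3 -m inch '[{"x":-0.2,"y":-0.14,"z":0.5,"yaw":-0.15},{"x":0,"y":0,"z":0.7,"yaw":0},{"x":0,"y":0,"z":0.6,"yaw":0},{"x":0,"y":0,"z":0.3,"yaw":0},{"x":0,"y":0,"z":0,"yaw":0}]' 
python3 -c "from h import *;go(.544,.163,.056,-139.5)"
```

```text
time_s: 8.63
tcp_pos: [0.5381, 0.1599, 0.0629]
eef_rot: [178.9, 0.6, -139.5]
contact_force: [-0.4, -0.2, 1.0]
gripper_width: 0.0354
t 8.63 tcp [0.5381 0.1599 0.0629] rpy [ 178.86    0.61 -139.47] F [-0.4 -0.2  1. ] w 0.0354
rows to go: x -0.26 y -0.06 z 0.28 yaw(tool) 0.01
```

```bash

python3 -m inch '[{"x":-0.25,"y":-0.06,"z":0.15,"yaw":0},{"x":-0.05,"y":0,"z":0.1,"yaw":0},{"x":0,"y":0,"z":0,"yaw":0}]' >/dev/null
python3 -c "from h import *;go(.544,.163,.056,-139.5)"
python3 -m inch '[{"x":0,"y":0,"z":0,"yaw":0},{"x":0,"y":0,"z":0,"yaw":0},{"x":0,"y":0,"z":0,"yaw":0},{"x":0,"y":0,"z":0,"yaw":0},{"x":0,"y":0,"z":0,"yaw":0}]' -1 40
python3 -c "from h import *;go(.544,.163,.056,-139.5)"
```

```text
t 8.88 tcp [0.5447 0.1633 0.0563] rpy [ 178.86    0.52 -139.46] F [-0.4  0.6  0.1] w 0.0352
rows to go: x 0.03 y 0.01 z 0.01 yaw(tool) 0.01
time_s: 9.3
tcp_pos: [0.5459, 0.164, 0.0585]
eef_rot: [178.9, 0.7, -139.5]
contact_force: [0.1, -0.2, -1.7]
gripper_width: 0.0115
t 9.3 tcp [0.5459 0.164  0.0585] rpy [ 178.88    0.73 -139.45] F [ 0.1 -0.2 -1.7] w 0.0115
rows to go: x 0.08 y 0.02 z 0.10 yaw(tool) 0.01
```

```bash

python3 -m inch '[{"x":0,"y":0,"z":-0.3,"yaw":0},{"x":0,"y":0,"z":-0.7,"yaw":0},{"x":0,"y":0,"z":-1,"yaw":0},{"x":0,"y":0,"z":-1,"yaw":0},{"x":0,"y":0,"z":-1,"yaw":0}]' >/dev/null
python3 -m inch '[{"x":0,"y":0,"z":-1,"yaw":0},{"x":0,"y":0,"z":-0.6,"yaw":0.5},{"x":0,"y":0,"z":0,"yaw":1},{"x":0,"y":0,"z":0,"yaw":1},{"x":0,"y":0,"z":0,"yaw":1}]' >/dev/null
python3 -m inch '[{"x":0,"y":0,"z":0,"yaw":1},{"x":0,"y":0,"z":0,"yaw":1},{"x":0,"y":0,"z":0,"yaw":1},{"x":0,"y":0,"z":0,"yaw":0.6},{"x":0,"y":0,"z":0,"yaw":0}]' >/dev/null
python3 -c "from h import *;go(.509,-.212,.19,-168.7)"
```

```text
t 10.55 tcp [0.543  0.1582 0.2139] rpy [ 1.7862e+02  1.4000e-01 -1.6928e+02] F [-0.9 -0.6 -2.1] w 0.0116
rows to go: x 4.09 y -14.29 z 0.96 yaw(tool) -0.14
```

```bash

python3 -m inch '[{"x":0.1,"y":-0.5,"z":0,"yaw":0},{"x":0.2,"y":-0.8,"z":0,"yaw":0},{"x":0.3,"y":-1,"z":0,"yaw":0},{"x":0.3,"y":-1,"z":0,"yaw":0},{"x":0.3,"y":-1,"z":0,"yaw":0}]' >/dev/null
python3 -m inch '[{"x":0.3,"y":-1,"z":0,"yaw":0},{"x":0.3,"y":-1,"z":0,"yaw":0},{"x":0.3,"y":-1,"z":0,"yaw":0},{"x":0.3,"y":-1,"z":0,"yaw":0},{"x":0.3,"y":-1,"z":0,"yaw":0}]' >/dev/null
python3 -m inch '[{"x":0.3,"y":-1,"z":0,"yaw":0},{"x":0.3,"y":-1,"z":0,"yaw":0},{"x":0.3,"y":-1,"z":0,"yaw":0},{"x":0.2,"y":-0.6,"z":0,"yaw":0},{"x":0,"y":0,"z":0,"yaw":0}]' >/dev/null
python3 -c "from h import *;go(.509,-.212,.15,-168.7)"
```

```text
t 11.8 tcp [ 0.5062 -0.1976  0.2095] rpy [ 178.62    0.24 -167.55] F [ 0.2  0.3 -1.8] w 0.0119
rows to go: x 0.02 y -0.59 z 2.38 yaw(tool) 0.29
```

```bash

python3 -m inch '[{"x":0,"y":-0.6,"z":0.4,"yaw":0.3},{"x":0,"y":0,"z":0.7,"yaw":0},{"x":0,"y":0,"z":0.6,"yaw":0},{"x":0,"y":0,"z":0,"yaw":0}]' >/dev/null
python3 - <<'E'
from h import *
go(.509,-.212,.15,-168.7)
a,_=snap('wrist','w4');cv2.imwrite('pics/w4c.png',cv2.resize(a[60:360,80:480],(800,600),interpolation=cv2.INTER_CUBIC)[:,:,::-1])
E
```

```text
t 12.13 tcp [ 0.5082 -0.2142  0.1673] rpy [ 178.66    0.38 -168.72] F [-1.  -0.1 -1.4] w 0.0116
rows to go: x -0.05 y 0.08 z 0.69 yaw(tool) -0.00
```

View pics/w4c.png

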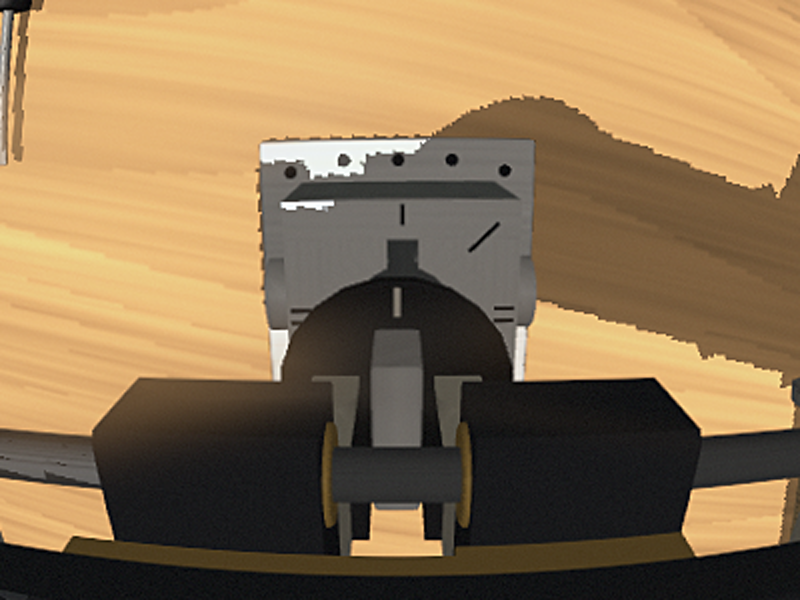

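```bash
python3 - <<'E'
from h import *
P=lambda l:[((x+.5)/2-.5+80,(y+.5)/2-.5+60) for x,y in l]
S=lambda n,l,z:print(n,fpts('w4',P(l),z).round(4).tolist())
S('mark',[(402,205),(402,224)],.075)
m=fpts('w4',P([(300,316),(504,314)]),.075);d=m[0]-m[1];print('dbl',m,m.mean(0),np.degrees(np.arctan2(d[1],d[0])))
e=fpts('w4',P([(282,200),(521,198)]),.075);d=e[0]-e[1];print('edge',e,np.linalg.norm(d),np.degrees(np.arctan2(d[1],d[0])))
S('slot tip mid',[(402,240)],.075)
zb=.1673-.0365
S('tick',[(397,288),(397,318)],zb+.02)
S('bartop',[(371,364),(422,363),(374,508),(418,508)],zb+.047)
S('flange top',[(397,278)],zb+.02)
# tick radius from earlier
Q=lambda l:[((x+.5)/8-.5+140,(y+.5)/8-.5+165) for x,y in l]
t=fpts('w2',Q([(515,283),(568,262)]),.042);print('tick radii',np.linalg.norm(t-[.5443,.163,.042],axis=1))
E
```

```text
mark [[0.467, -0.2183, 0.075], [0.474, -0.2169, 0.075]]
dbl [[ 0.51696926 -0.2486999   0.075     ]
 [ 0.50114688 -0.17055551  0.075     ]] [ 0.50905807 -0.20962771  0.075     ] -78.55371550174868
edge [[ 0.47339516 -0.26260885  0.075     ]
 [ 0.45532967 -0.17496536  0.075     ]] 0.089485991607636 -78.35304644692089
slot tip mid [[0.48, -0.2157, 0.075]]
tick [[0.478, -0.2198, 0.1508], [0.4861, -0.2182, 0.1508]]
bartop [[0.4893, -0.2243, 0.1778], [0.4869, -0.2129, 0.1778], [0.5282, -0.2164, 0.1778], [0.5262, -0.2054, 0.1778]]
flange top [[0.4754, -0.2204, 0.1508]]
tick radii [0.02177503 0.03012425]
```

Mouth is (0.509, -0.210) with yaw 11.5, and the lid is at (0.5076, -0.2143). I'll correct by (+1.4, +4.5) mm while descending to just above the mouth.

```bash

python3 -m inch '[{"x":-0.05,"y":0.15,"z":0.5,"yaw":-0.05},{"x":0,"y":0,"z":0.6,"yaw":0},{"x":0,"y":0,"z":0.5,"yaw":0},{"x":0,"y":0,"z":0.1,"yaw":0},{"x":0,"y":0,"z":0,"yaw":0}]' >/dev/null
python3 -c "from h import *;go(.5096,-.2097,.114,-168.5)"
```

```text
t 12.6 tcp [ 0.512  -0.2088  0.1313] rpy [ 178.9     0.78 -168.1 ] F [ 1.  -1.  -0.8] w 0.0115
rows to go: x 0.10 y -0.01 z 0.69 yaw(tool) 0.10
```

```bash

python3 -m inch '[{"x":0.1,"y":0,"z":0.4,"yaw":0.1},{"x":0,"y":0,"z":0.2,"yaw":0},{"x":0,"y":0,"z":0,"yaw":0}]' >/dev/null
python3 -c "from h import *;go(.5096,-.2097,.114,-168.5)"
```

```text
t 12.85 tcp [ 0.5111 -0.2089  0.1181] rpy [ 178.98    0.99 -168.44] F [-0.3  0.6 -1.5] w 0.0116
rows to go: x 0.06 y -0.02 z 0.16 yaw(tool) 0.02
```

```bash

python3 -m inch '[{"x":0.06,"y":-0.02,"z":0.15,"yaw":0},{"x":0,"y":0,"z":0.15,"yaw":0},{"x":0,"y":0,"z":0.15,"yaw":0},{"x":0,"y":0,"z":0,"yaw":0}]' >/dev/null
python3 -c "from h import *;go(.5096,-.2097,.0975,-168.5)"
```

```text
t 13.18 tcp [ 0.5102 -0.2097  0.1067] rpy [ 179.01    1.07 -168.43] F [ 0.1 -0.5 -2.3] w 0.0113
rows to go: x 0.02 y 0.00 z 0.37 yaw(tool) 0.02
```

Below 0.1115 without contact, so it's entering. I'll go on down.

```bash

python3 -m inch '[{"x":0,"y":0,"z":0.15,"yaw":0},{"x":0,"y":0,"z":0.15,"yaw":0},{"x":0,"y":0,"z":0.15,"yaw":0},{"x":0,"y":0,"z":0.1,"yaw":0}]' 
python3 -c "from h import *;go(.5096,-.2097,.0975,-168.5)"
```

```text
time_s: 13.52
tcp_pos: [0.5111, -0.2093, 0.0965]
eef_rot: [179.1, 1.1, -168.3]
contact_force: [-16.8, 10.0, 45.5]
gripper_width: 0.0121
t 13.52 tcp [ 0.5111 -0.2093  0.0965] rpy [ 179.09    1.12 -168.29] F [-16.8  10.   45.5] w 0.0121
rows to go: x 0.06 y -0.00 z -0.04 yaw(tool) 0.05
```

```bash

python3 -m inch '[{"x":0.04,"y":0,"z":0,"yaw":0.02},{"x":0,"y":0,"z":-0.03,"yaw":0}]' 
python3 - <<'E'
from h import *
a,_=snap('wrist','w5');b,d=snap('side','s5')
info=r.camera_info('side');T=np.linalg.inv(info['pose']);p=T@np.array([.509,-.21,.08,1]);u=info['mtx']@p[:3];u=(u/u[2])[:2];print(u)
x,y=int(u[0]),int(u[1]);c=b[max(0,y-50):y+50,max(0,x-66):x+66]
o=np.zeros((600,800,3),np.uint8);o[:300,:400]=a[60:360,80:480];c=cv2.resize(c,(396,300),interpolation=cv2.INTER_CUBIC);o[:300,400:796]=c
o[300:,:400]=cv2.resize(b,(400,300));cv2.imwrite('pics/m5.png',o[:,:,::-1])
go(.5096,-.2097,.0975,-168.5)
E
```

```text
time_s: 13.68
tcp_pos: [0.5107, -0.2094, 0.0988]
eef_rot: [179.1, 1.2, -168.3]
contact_force: [0.3, 0.2, -2.0]
gripper_width: 0.0116
[350.07245437 174.91946296]
t 13.78 tcp [ 0.5108 -0.2095  0.0985] rpy [ 179.15    1.22 -168.31] F [ 0.3 -0.6 -2.6] w 0.0118
rows to go: x 0.05 y 0.00 z 0.04 yaw(tool) 0.05
```

View pics/m5.png

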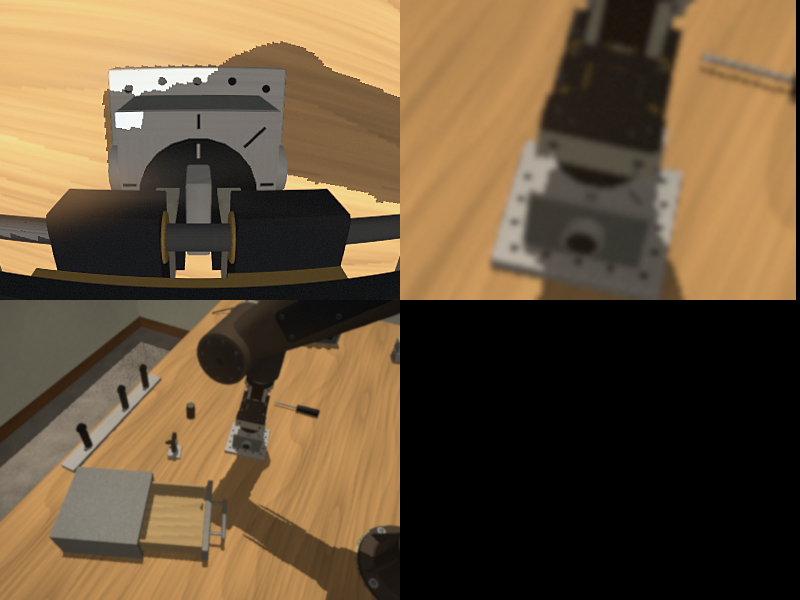

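The lid is seated: z 0.0985 against an expected 0.0975, a firm stop, and the white tick in line with the short mark at about (198,122)–(198,150). The drawer is open. Turning clockwise now.

```bash

python3 -m inch '[{"x":0,"y":0,"z":0.04,"yaw":0.5},{"x":0,"y":0,"z":0.04,"yaw":0.8},{"x":0,"y":0,"z":0.04,"yaw":0.8}]' 
python3 -c "from h import *;go(.5102,-.2095,.0975,146.5);print(r.get_state()['moment'])"
```

```text
time_s: 14.03
tcp_pos: [0.5118, -0.2092, 0.0967]
eef_rot: [179.0, 1.1, -176.8]
contact_force: [-7.8, 8.5, 22.0]
gripper_width: 0.0119
t 14.03 tcp [ 0.5118 -0.2092  0.0967] rpy [ 179.      1.14 -176.8 ] F [-7.8  8.5 22. ] w 0.0119
rows to go: x 0.07 y -0.01 z -0.03 yaw(tool) 9.18
[3.11207934 2.93133611 0.58779701]
```

```bash

python3 -m inch '[{"x":0.04,"y":0,"z":0,"yaw":0.8},{"x":0,"y":0,"z":0,"yaw":0.8},{"x":0,"y":0,"z":0.02,"yaw":0.8},{"x":0,"y":0,"z":0.02,"yaw":0.8},{"x":0,"y":0,"z":0.02,"yaw":0.8}]' 
python3 -m inch '[{"x":0,"y":0,"z":0.02,"yaw":0.8},{"x":0,"y":0,"z":0.02,"yaw":0.8},{"x":0,"y":0,"z":0.02,"yaw":0.8}]' 
python3 -c "from h import *;go(.5102,-.2095,.0975,146.5);print(r.get_state()['moment'])"
```

```text
time_s: 14.45
tcp_pos: [0.5118, -0.2095, 0.0968]
eef_rot: [178.8, 0.8, 166.7]
contact_force: [-2.8, 2.4, 9.1]
gripper_width: 0.0119
time_s: 14.7
tcp_pos: [0.5118, -0.2097, 0.0968]
eef_rot: [178.8, 0.6, 156.8]
contact_force: [-3.9, 1.0, 8.5]
gripper_width: 0.0118
t 14.7 tcp [ 0.5118 -0.2097  0.0968] rpy [178.8    0.61 156.84] F [-3.9  1.   8.5] w 0.0118
rows to go: x 0.06 y -0.02 z -0.03 yaw(tool) 2.58
[0.38419996 1.28169047 0.54176057]
```

```bash

python3 -m inch '[{"x":0,"y":0,"z":0.02,"yaw":0.8},{"x":0,"y":0,"z":0.02,"yaw":0.8},{"x":0,"y":0,"z":0.02,"yaw":0.5}]' 50
python3 -c "from h import *;go(.5102,-.2095,.0975,146.5)"
```

```text
t 14.7 tcp [ 0.5118 -0.2097  0.0968] rpy [178.8    0.61 156.84] F [-3.9  1.   8.5] w 0.0118
rows to go: x 0.06 y -0.02 z -0.03 yaw(tool) 2.58out of range
```

```bash

python3 -m inch '[{"x":0,"y":0,"z":0.02,"yaw":0.8},{"x":0,"y":0,"z":0.02,"yaw":0.8},{"x":0,"y":0,"z":0.02,"yaw":0.5},{"x":0,"y":0,"z":0.02,"yaw":0.2}]' -1 50
python3 -c "from h import *;go(.5102,-.2095,.0975,146.5)"
```

```text
time_s: 15.03
tcp_pos: [0.5117, -0.21, 0.0969]
eef_rot: [178.9, 0.4, 147.3]
contact_force: [-3.3, 1.4, 8.0]
gripper_width: 0.0116
t 15.03 tcp [ 0.5117 -0.21    0.0969] rpy [178.88   0.39 147.34] F [-3.3  1.4  8. ] w 0.0116
rows to go: x 0.06 y -0.01 z -0.02 yaw(tool) 0.21
```

```bash

python3 -m inch '[{"x":0,"y":0,"z":0.02,"yaw":0.2},{"x":0,"y":0,"z":0.02,"yaw":0.05},{"x":0,"y":0,"z":0.02,"yaw":0.05}]'
python3 - <<'E'
from h import *
go(.5102,-.2095,.0975,146.5)
a,_=snap('wrist','w6');b,_=snap('top','t6')
for i in range(3): snap('top','t7')
go(.5102,-.2095,.0975,146.5)
cv2.imwrite('pics/w6c.png',cv2.resize(a[100:325,130:430],(800,600),interpolation=cv2.INTER_CUBIC)[:,:,::-1])
E
```

```text
time_s: 15.28
tcp_pos: [0.5116, -0.2101, 0.0969]
eef_rot: [179.0, 0.4, 146.3]
contact_force: [-3.5, 4.6, 8.8]
gripper_width: 0.0117
t 15.28 tcp [ 0.5116 -0.2101  0.0969] rpy [178.96   0.37 146.25] F [-3.5  4.6  8.8] w 0.0117
rows to go: x 0.06 y -0.01 z -0.02 yaw(tool) -0.06
t 15.53 tcp [ 0.5116 -0.2101  0.0969] rpy [178.96   0.37 146.26] F [-3.2  3.4  9.7] w 0.0118
rows to go: x 0.06 y -0.01 z -0.03 yaw(tool) -0.06
```

View pics/w6c.png

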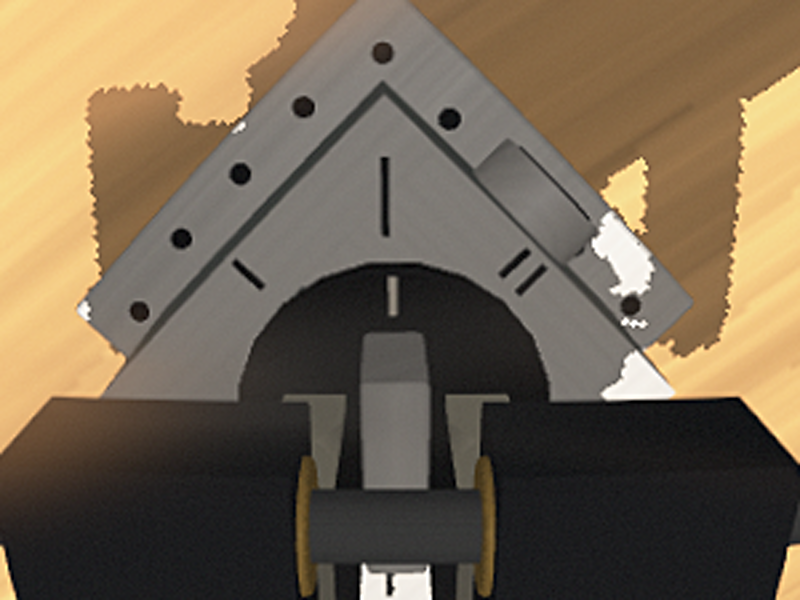

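```bash
python3 - <<'E'
from h import *
P=lambda l:[((x+.5)/2.6667-.5+130,(y+.5)/2.6667-.5+100) for x,y in l]
A=lambda d:np.degrees(np.arctan2(-d[1],-d[0]))
k=fpts('w6',P([(385,158),(386,236)]),.075);t=fpts('w6',P([(392,277),(394,315)]),.081);b=fpts('w6',P([(361,382),(430,382),(364,570),(427,570)]),.108)
c=np.array([.509,-.2097,0])
e=fpts('w6',P([(383,85)]),.075)
print('mark dir',A(k[0]-k[1]),'from mouth',A(k.mean(0)-c)); print('tick dir',A(t[0]-t[1]),'from mouth',A(t.mean(0)-c))
print('bar dir',A((b[0]+b[1]-b[2]-b[3])/2),'bar centre',b.mean(0),'lid from bar centre tick',A(t.mean(0)-b.mean(0)))
print(k,t)
E
```

```text
mark dir -33.16066258227548 from mouth -33.72775527390224
tick dir -30.90396088520055 from mouth -36.91857462181283
bar dir -33.73367940674666 bar centre [ 0.51113874 -0.20946175  0.108     ] lid from bar centre tick -33.708719716808915
[[ 0.46641564 -0.1813635   0.075     ]
 [ 0.47957831 -0.18996401  0.075     ]] [[ 0.48586695 -0.19283205  0.081     ]
 [ 0.49257829 -0.19684934  0.081     ]]
```

The bar direction is -33.7° and the long mark is -33.2 to -33.7°, so the lid is at 45° and holding steady. Handing in.

```bash
python3 -c "
from h import *
r.close_job();go(.5102,-.2095,.0975,146.5)"
```

```text
the job is handed in; nothing more can be done
the job is handed in; nothing more can be done
```

I pulled the drawer out to its stop and left it open, then put the lid into the chamber mouth and turned it clockwise to the half-way mark. I handed the job in at about 15.5 s, with the gripper still holding the lid.

**Last checks**
- **Drawer:** the force rose to about 39 N after roughly 145 mm of travel. That is a little under 150 mm, which I take to mean it started a few millimetres open. A later side view showed it still open.
- **Seating:** the gripper stopped within 1 mm of the height expected with the flange on the chamber, with about 9 N of downward push at the end. I once pressed harder while seating it (45 N at the wrist).
- **Angle:** the lid's grip bar measured -33.7° and the long mark -33.2° to -33.7°, so it is at the mark to within about 0.5°. It did not move over the last 0.25 s before hand-in, gripped at 50 N, and it was never turned to the click.

**Not fully in agreement**
- **Tick:** the lid's white tick appeared about 3 mm to one side of the long mark, giving -31° to -37° depending on how I measured it. I put this down to the lid sitting about 2 mm off centre in its play.
- **Shutter:** I could not read its angle directly.
- **Other objects:** the arm never went near the mirror, lens tube or screwdriver, but I did not measure them again at the end.

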